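Clear the drip tray and hold the disher over it to drain

ROBOT

A 7-joint arm with a two-finger parallel gripper is mounted at the origin on the work surface. World frame = base frame: x ahead of the robot, y to its left, z up, the work surface at z = 0. Lengths are in m, angles in rad, forces in N, time in s.
With the tool pointing down it reaches from about 0.4 to 0.875 m from the base axis. Payload 19.3 kg.
Tool frame: the origin (TCP) lies midway between the tips of the shut fingers; the grasp point (between the pads) lies 19 mm behind it; x points along the fingers, y is the direction in which the jaws open and shut, and the axes are right-handed (so a half turn about x gives the same grasp; the last joint's range is limited). The gripper opens to 85 mm and grips with 20 to 120 N. Pads are 22 mm wide; open, the fingers measure 114 mm over their backs; the gripper's body (76 mm by 85 mm) begins 54 mm behind the grasp point. The pads swing forward as they close: fully open they stand 13 mm farther back than shut.
Start: joints at [-1.277, 0.521, -0.036, 1.599, 0.021, 1.021, -0.113], TCP at [0.222, 0.584, 0.231] pointing down, gripper open.
Joint ranges: [-2.91, 2.91], [-0.3, 2.13], [-1.5, 1.42], [0.17, 2.43], [-1.26, 4.41], [0.16, 1.93], [-2.52, 2.52]. Speed limits (rad/s): [1.89, 1.89, 2.39, 2.39, 3.01, 3.01, 3.01].

INTERFACE

Orientations are given as [roll, pitch, yaw] about the fixed x, y, z axes, in that order (R = Rz(yaw) Ry(pitch) Rx(roll)).
In Python, from workcell import telemetry, vision, workorder gives the robot as it stands. The module is installed in compiled form; this text tells all that it offers.
- The arm moves only by the tool play_rows, never from a script. Its argument "deltas" is a list of rows, each a list of 7 numbers: the shift along the world's x, y, z in mm, then the turn, a rotation vector about the world's x, y, z in degrees, then the finger opening in mm, from 0 to 85.4. In form: [[x, y, z, wx, wy, wz, jaw], ...]. A call has 1 to 8 rows; each row shifts and turns the commanded pose from where the row before left it; what a row does not reach is not made up. A row lasts 1/8 s, in which the tool goes at most 62.5 mm and 10.7 degrees, less where a joint would pass 70% of its speed; a pose out of reach is approached as far as the arm can. A call with a gripper value outside its range is refused whole. The fingers move at their own pace and stop on an object; "grip_force" is the grip in N (left out, the last holds). Time passes only in rows, so rows that do not move let the fingers close. It gives the time, the measured TCP pose, the force and the opening at its end, in the units of the state.
- telemetry.observe(): the state, without advancing time (a new reading comes with each control period).
- vision.grab_frame(name): name is "scene" or "side" or "wrist"; returns the picture (384x512x3 uint8, red, green, blue); there is no depth.
- vision.camera_info(name): a dict with "mtx" (3x3 intrinsics, pixels), "k1" (the pictures are not rectified: a ray, as slopes to the right and down, at radius r is drawn at 1 + k1 r^2 times it, then the intrinsics apply), "rvec" (rotation vector, rad) and "tvec" (3), from world to camera coordinates, as OpenCV has them. Camera axes: x right, y down, z forward; pixel columns grow to the right and rows downward; lengths in m; the calibration is good to about 2 mm. A picture is of the moment at which its call begins: read the wrist's pose just before it. camera_info takes no time and is no camera call; for the wrist camera it gives the pose at the moment of the call.
- workorder.job_done(): hands the job in, once; it reports no verdict.
The state is a dict: "clock": time; "qpos": joint angles; "qd": joint speeds; "joint_efforts": joint torques, N m; "position": TCP position; "tool_rot": TCP orientation; "force": force on the tool from outside, world axes, zero at the start; "moment": the same for the moment, N m; "grip_width": finger opening in m.
Only numpy, scipy, OpenCV 4.12 (cv2) and the standard library are available. Lean on these libraries where they do the work, as an engineer would, in place of code of your own. Each camera call takes 0.05 s, during which the arm holds its last target. There are 200 camera calls.

TASK

The disher has to drain over the drip tray. First drop the used orange tasting spoon that lies on the tray into the steel tilting bin, then draw the disher up out of its leaning holder, turn it so that its handle is level and the open mouth of its bowl faces straight down, and hold it still with the bowl above the middle of the tray, raised at least 10 cm. Finish while still holding it there; leave the clean spoons, tongs, glass, bowl and jar where they stand.

Things in the scene. Friction and masses are not known exactly. Their poses are not given: they have to be found in the camera images.
- spoon: Used tasting spoon, orange plastic, red-stained bowl, 12 g, lying flat on the tray's floor. Origin: middle of its length, on its underside. x runs along it towards its bowl, z up. 115 mm long (x -57.5 to +57.5). Handle: bar 10 mm wide (y), 6 mm thick, from x -57.5 to +30; bowl: disc 32 mm across, 7 mm thick, centred at x +41.5. Balance point near x +8.
- tray: Fixed steel drip tray with dark slots, 170 mm (x) by 220 mm (y), 14 mm high, walls 4 mm thick, its flat floor 4 mm above the counter. Origin: centre of its underside, on the counter.
- bin (a joint): Tilt of the steel bin on its pivot, in rad: 0 upright, growing as its top swings forward (towards -x of the stand), at most 0.6. Friction holds it where it is; it starts somewhere from 0.15 to 0.5, open, and may be left as it is.
- bin_mouth (a point): Centre of the bin's open mouth, in its rim plane. Axes are the bin's and tilt with it: z points out of the mouth, y is along the pivot. The bin is an open steel box, 170 mm (x) by 200 mm (y) outside, walls 4 mm, 140 mm tall.
- bin_floor (a point): Centre of the bin's inner floor, 136 mm below the rim plane; same axes as bin_mouth.
- bin_stand: Fixed stand of the bin: base plate 200 mm (x) by 260 mm (y) and two side cheeks, 250 mm apart outside, 129 mm high, with the pivot 100 mm above the counter and 90 mm below the bin's rim plane. Origin: centre of its underside; the bin tilts towards its -x.
- holder: Fixed steel pocket, open at the top, in which the disher leans 35 degrees (0.611 rad) from upright, handle towards the holder's -x (roughly the robot). Origin: centre of its underside; base plate 150 mm (x) by 110 mm (y). The disher slides out along its own handle axis; 80 mm of travel frees the bowl.
- holder_seat (a point): Where the disher's origin rests: 10 mm along the holder's x, 55 mm above the counter. Flat back rest 90 mm wide on the -x side, reaching 75 mm past here along the handle; side cheeks 74 mm apart inside, reaching 30 mm past; a ledge below the bowl; the far (+x) lip ends 11 mm before here.
- disher: Pewter-coloured disher (ice cream scoop) with a black handle, 0.13 to 0.24 kg. Origin: centre of the bowl's open mouth. z runs along shaft and handle away from the bowl; -x looks out of the mouth, +x is the bowl's round back; y is across the handle. Bowl: half ball of 29 mm radius. At the start the mouth lies against the holder's back rest and y is level. Balance point near z = 55 mm.
- disher_grip (a point): Middle of the disher's handle section at disher z = 118 mm, x = 10 mm; same axes; a good place to pinch across y, about 155 mm above the counter at the start, clear air below. Handle: straight flat-sided bar from z 85 to 180 mm, 22 mm wide (y), 20 mm thick (x 0 to 20). Shaft: 12 mm wide, z 26 to 90.
- clean_spoon_a: A clean orange tasting spoon (yellowish bowl) on the counter beyond the tray, same shape as the used one. Leave alone.
- clean_spoon_b: Another clean orange tasting spoon beside it. Leave alone.
- parfait: Tall clear glass parfait cup standing on the counter beyond the tray, 168 mm high, 74 mm across at the rim; origin: centre of its foot. Leave alone.
- tongs: Chrome serving tongs lying on the counter beyond the tray, 230 mm long, 56 mm wide, 16 mm high; origin: middle, underneath. Leave alone.
- sundae_bowl: White bowl near the robot, 100 mm across, 50 mm high; origin: centre of its underside. Leave alone.
- cherry_jar: Amber jar with a red cap near the robot, 70 mm across, 100 mm high; origin: centre of its underside. Leave alone.
Mind the look-alikes: they are no part of the job. Of the things like the disher, leave any that is yellow; of the rest the larger one is meant.

How it is judged:
On the way, in this order (a step that is already met when the one before it is completed fails the run):
1. the used spoon lies in the tilting bin, let go (x of spoon in the frame of bin_floor between -0.085 and 0.085 m and y of spoon in the frame of bin_floor between -0.1 and 0.1 m and z of spoon in the frame of bin_floor between -0.02 and 0.12 m and contact force between the fingers and spoon below 0.05 N and linear speed of spoon below 0.1 m/s), for 0.2 s.
2. the disher is drawn out of its holder, in the gripper (distance between disher and holder_seat above 0.08 m and contact force between the fingers and disher above 1 N and contact force between disher and tray below 0.05 N and contact force between disher and holder below 0.05 N and contact force between disher and bin_stand below 0.05 N), for 0.2 s.
At the end, for the whole second after the job is handed in: Spoon in the bin; gripper holds the disher still (under 30 mm/s), mouth straight down within 0.3 rad, mouth centre at least 90 mm above the counter and within 50 mm (tray x) and 70 mm (tray y) of the tray centre, touching neither tray, holder nor bin (x of spoon in the frame of bin_floor between -0.085 and 0.085 m and y of spoon in the frame of bin_floor between -0.1 and 0.1 m and z of spoon in the frame of bin_floor between -0.02 and 0.12 m and contact force between the fingers and disher above 1 N and angle between disher's own x axis and vertical below 0.3 rad and height (world z) of disher above 0.09 m and linear speed of disher below 0.03 m/s and x of disher in the frame of tray between -0.05 and 0.05 m and y of disher in the frame of tray between -0.07 and 0.07 m and contact force between disher and tray below 0.05 N and contact force between disher and holder below 0.05 N and contact force between disher and bin_stand below 0.05 N); the arm keeps its last pose, push and grip.
It fails at once if a clean spoon, the parfait glass, the tongs, the bowl or the jar is moved by more than 30 mm (distance of any of clean_spoon_a, clean_spoon_b, parfait, tongs, sundae_bowl, cherry_jar from where it was at the start of the episode above 0.03 m).
It also fails if it takes over 64 s, if anything falls off the work surface, if the arm or the gripper's body presses on something with over 40 N, if the wrist force passes 120 N, or if a joint passes its speed limit or range.

## Working session

There is one attempt and no reset: what is moved stays moved. The work goes in short steps, Python scripts to look and compute and a tool call to move; the robot and the scene stay as the last step left them, time stands still between calls to the robot, and variables do not carry over. Pictures are saved under pics/ and viewed, about 8 in all and at most 12, crops included, and the job is handed in when it is done.

Besides the shell and the picture viewer there is one more tool, called after "Call:" as name([rows], argument=value, ...), one row to a line, values as JSON. play_rows: Moves the arm, as the interface text tells. Its arguments: {"type":"object","properties":{"deltas":{"type":"array","items":{"type":"array","items":{"type":"number"}}},"grip_force":{"type":"number"}},"required":["deltas"]}

```bash
mkdir -p pics
cat > h.py <<'E'
import numpy as np, cv2
from workcell import telemetry, vision, workorder
from scipy.spatial.transform import Rotation as R
def cam(n):
    c=vision.camera_info(n); return np.array(c["mtx"],float),float(c["k1"]),cv2.Rodrigues(np.array(c["rvec"],float))[0],np.array(c["tvec"],float).ravel()
def ray(c,uv):
    K,k,Rm,t=c; u=cv2.undistortPoints(np.array([[uv]],float),K,np.array([k,0,0,0.]))[0,0]
    d=Rm.T@np.array([u[0],u[1],1]); return -Rm.T@t,d/np.linalg.norm(d)
def plane(c,uv,z):
    o,d=ray(c,uv); return o+d*(z-o[2])/d[2]
def tri(c1,a,c2,b):
    o1,d1=ray(c1,a);o2,d2=ray(c2,b)
    s=np.linalg.lstsq(np.c_[d1,-d2],o2-o1,rcond=None)[0]
    p,q=o1+s[0]*d1,o2+s[1]*d2; return (p+q)/2,np.linalg.norm(p-q)
def proj(c,P):
    K,k,Rm,t=c; return cv2.projectPoints(np.array(P,float).reshape(-1,3),cv2.Rodrigues(Rm)[0],t,K,np.array([k,0,0,0.]))[0][:,0]
def save(n,f): 
    im=vision.grab_frame(n); cv2.imwrite(f"pics/{f}.png",im[...,::-1]); return im
E
python3 - <<'E'
from h import *
for n in("scene","side","wrist"):
    save(n,n+"0");c=cam(n);print(n,c[0][0,0],c[1],np.round(-c[2].T@c[3],3),np.round(c[2][2],2))
a=cv2.imread("pics/scene0.png");b=cv2.imread("pics/side0.png")
cv2.imwrite("pics/a0.png",cv2.resize(a,(800,600),interpolation=cv2.INTER_CUBIC))
cv2.imwrite("pics/b0.png",cv2.resize(b,(800,600),interpolation=cv2.INTER_CUBIC))
s=telemetry.observe();print(s)
E
```

```text
scene 388.83349490520925 -0.053301677115474996 [ 1.313 -0.311  0.848] [-0.69  0.34 -0.63]
side 375.90873330716227 -0.004490285493960179 [0.465 1.247 0.822] [ 0.03 -0.86 -0.51]
wrist 280.9224170070799 0.016008106262861897 [0.155 0.61  0.373] [ 0.26 -0.1  -0.96]
{'clock': 0.15, 'qpos': array([-1.2772154 ,  0.52189394, -0.03632955,  1.59988586,  0.02121914,
        1.02109255, -0.11279886]), 'qd': array([-0.00038852, -0.00149912, -0.00075525, -0.00264183,  0.00033255,
        0.00027199,  0.00053536]), 'joint_efforts': array([ 1.81554358e-03, -9.27384281e+01,  1.98052995e+00, -3.70056403e+01,
        1.79730967e-02,  6.43800144e-03,  7.24236884e-05]), 'position': array([0.2223209 , 0.58384329, 0.23084427]), 'tool_rot': array([-1.48627468,  1.56990214, -1.85005478]), 'force': array([-0.66393893, -0.4809571 , -0.5158934 ]), 'moment': array([-0.04869396, -0.0322685 , -0.01431671]), 'grip_width': 0.0852985399099545}
```

View pics/a0.png

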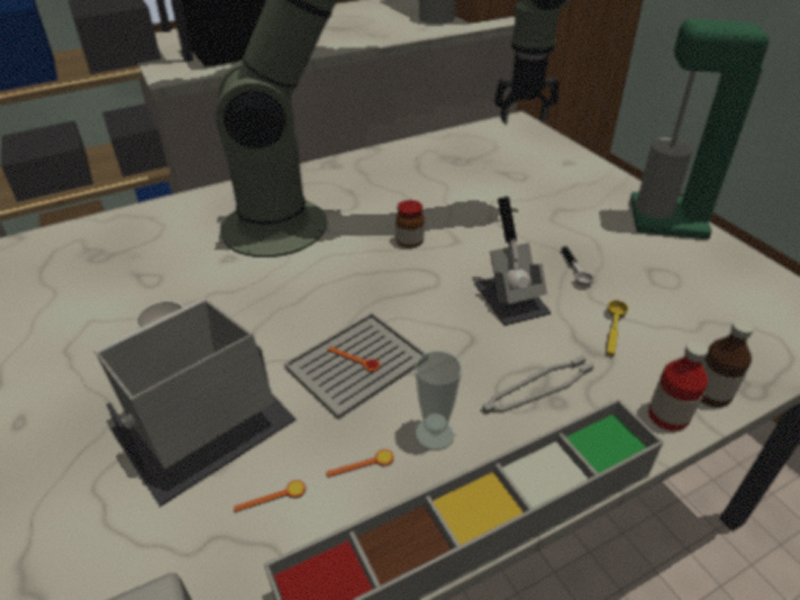

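View pics/b0.png

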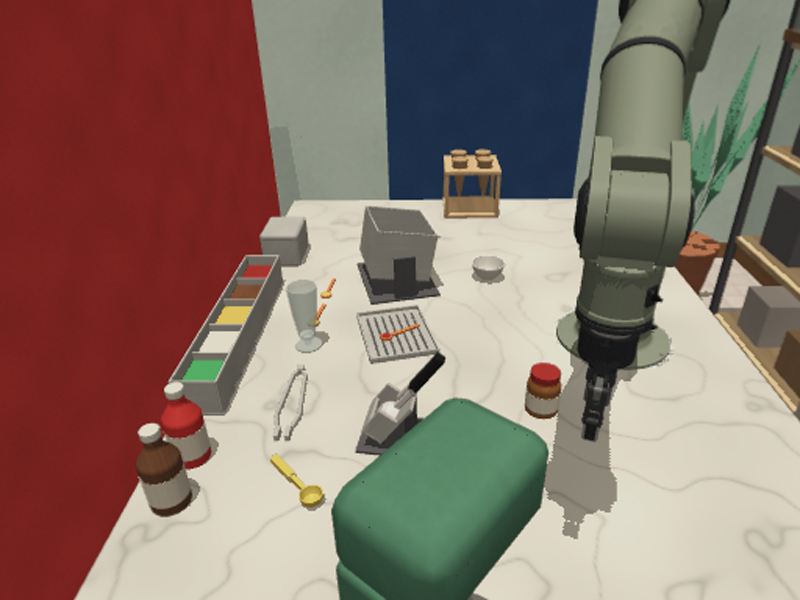

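The scene view shows three dishers. One is in the holder (about 508,235 in the enlarged scene), one small dark one lies at (577,268), and a yellow one lies at (616,325). The yellow one is ruled out, and the one in the holder is the larger of the other two. The used spoon is on the tray at (355,358). I'll enlarge both views to confirm.

Run:
```python
from h import *
a=cv2.imread("pics/scene0.png");b=cv2.imread("pics/side0.png")
# scene crop x 290-390,y 115-215 ; side crop x220-300,y215-295 ; tray scene x175-275 y190-270; bin scene x55-195 y190-325
def cr(i,x,y,w,h,s): return cv2.resize(i[y:y+h,x:x+w],None,fx=s,fy=s,interpolation=cv2.INTER_CUBIC)
t=np.hstack([cr(a,290,115,100,100,4),cr(b,220,215,100,100,4)])
u=np.hstack([cr(a,55,185,200,100,2),cr(b,220,125,100,50,4)])
cv2.imwrite("pics/c1.png",np.vstack([t,u]))
cs,cd=cam("scene"),cam("side")
cen={}
for n,im,box in(("scene",a,(180,200,270,265)),("side",b,(220,195,285,232))):
    hsv=cv2.cvtColor(im,cv2.COLOR_BGR2HSV);m=((hsv[...,0]<15)|(hsv[...,0]>172))&(hsv[...,1]>130)&(hsv[...,2]>80)
    x0,y0,x1,y1=box;mm=np.zeros_like(m);mm[y0:y1,x0:x1]=m[y0:y1,x0:x1]
    pts=np.argwhere(mm)[:,::-1].astype(float);c=cam(n)
    W=np.array([plane(c,p,.009)[:2] for p in pts]);mu=W.mean(0);_,_,V=np.linalg.svd(W-mu);pr=(W-mu)@V[0]
    lo,hi=np.percentile(pr,[.5,99.5]);print(n,len(pts),"ends",mu+lo*V[0],mu+hi*V[0],hi-lo, "yaw",np.degrees(np.arctan2(V[0][1],V[0][0])))
s=1.5625
print("tray scene",[np.round(plane(cs,np.array(p)/s,.014)[:2],3) for p in((287,367),(372,315),(428,355),(338,415))])
print("tray side",[np.round(plane(cd,np.array(p)/s,.014)[:2],3) for p in((357,311),(422,306),(439,354),(370,361))])
for nm,p,q in(("handle top",(504,199),(441,357)),):print(nm,tri(cs,np.array(p)/s,cd,np.array(q)/s))
# bin rim corners scene/side
for p,q in(((100,353),(363,208)),((207,304),(408,208)),((254,345),(437,237)),((145,397),(371,240))):
  for q2 in ((363,208),(408,208),(437,237),(371,240)):
    r=tri(cs,np.array(p)/s,cd,np.array(q2)/s)
    if r[1]<.03: print("bin",p,q2,np.round(r[0],3),round(r[1],3))
```

```text
scene 134 ends [ 0.48789378 -0.045459  ] [0.58038796 0.01677257] 0.11148068818006479 yaw 33.93330099970621
side 72 ends [ 0.49061581 -0.04243002] [0.58060226 0.0177038 ] 0.10822954987792568 yaw 33.75299205167446
tray scene [array([ 0.504, -0.138]), array([0.445, 0.069]), array([0.601, 0.114]), array([ 0.656, -0.097])]
tray side [array([ 0.652, -0.105]), array([ 0.477, -0.131]), array([0.435, 0.095]), array([0.598, 0.124])]
handle top (array([0.44103915, 0.37816137, 0.20368298]), np.float64(0.005590388842808364))
bin (100, 353) (408, 208) [ 0.517 -0.423  0.189] 0.011
bin (207, 304) (408, 208) [ 0.52  -0.253  0.24 ] 0.02
bin (207, 304) (437, 237) [ 0.437 -0.244  0.166] 0.005
bin (254, 345) (371, 240) [ 0.609 -0.202  0.184] 0.014
bin (145, 397) (363, 208) [ 0.65  -0.375  0.203] 0.0
```

View pics/c1.png

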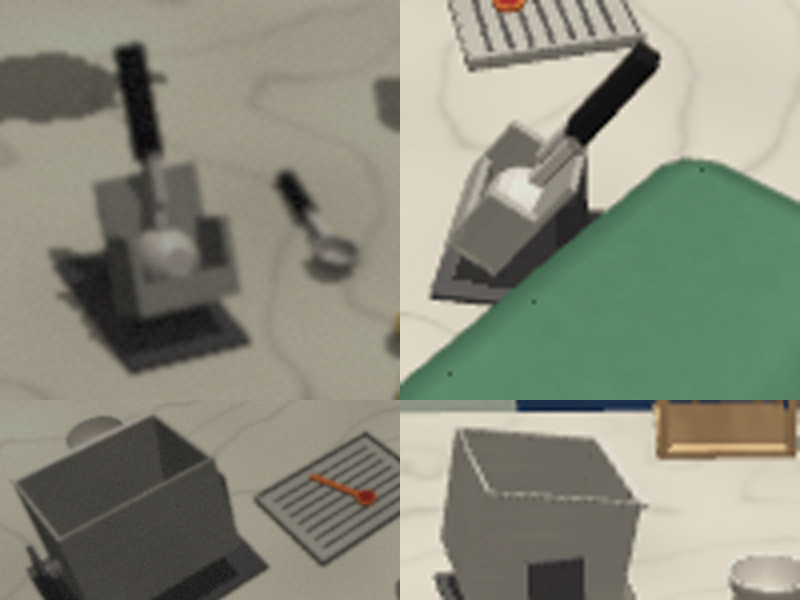

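The crop confirms the choice: the holder's disher is clearly larger than the one lying down. Next I'll work out the bin, the handle, the tray and the tool turns.

Run:
```python
from h import *
cs,cd=cam("scene"),cam("side")
P=[]
for p,q in(((132.5,193.5),(280,151)),((161.5,215),(242.5,148)),((87.5,255),(235,132.5)),((64,227.5),(268,135))):
    r=tri(cs,p,cd,q);P.append(r[0]);print("rim",np.round(r[0],3),round(r[1],4))
P=np.array(P);print("centre",P.mean(0),"sides",np.linalg.norm(P-np.roll(P,-1,0),axis=1))
n=np.linalg.svd(P-P.mean(0))[2][2];print("normal",n*np.sign(n[2]))
H=[]
for p,q in(((322.5,127),(281,228)),((327,153.5),(264,250)),((331,178),(250,262))):
    r=tri(cs,p,cd,q);H.append(r[0]);print("handle top,bottom,bowl",np.round(r[0],3),round(r[1],4))
d=H[0]-H[1];print("len",np.linalg.norm(d),"lean",np.degrees(np.arccos(d[2]/np.linalg.norm(d))),"az",np.degrees(np.arctan2(d[1],d[0])))
s=telemetry.observe();print(np.round(R.from_euler('xyz',s['tool_rot']).as_matrix(),3))
```

```text
rim [ 0.436 -0.243  0.169] 0.0055
rim [ 0.593 -0.203  0.201] 0.0053
rim [ 0.64  -0.388  0.2  ] 0.0043
rim [ 0.489 -0.43   0.17 ] 0.0038
centre [ 0.5394096  -0.31611921  0.18480657] sides [0.16555411 0.19077566 0.15993089 0.19417429]
normal [-0.18377876 -0.05003283  0.98169348]
handle top,bottom,bowl [0.444 0.377 0.206] 0.003
handle top,bottom,bowl [0.49  0.375 0.128] 0.0046
handle top,bottom,bowl [0.537 0.361 0.068] 0.0032
len 0.09023572560184125 lean 30.881796245114163 az 177.18538705865714
[[-0.     0.356  0.935]
 [-0.001  0.935 -0.356]
 [-1.    -0.001  0.   ]]
```

Call:
play_rows([
  [26.5,-49.5,20,0,0,-10.4,50],
  [26.5,-49.5,20,0,0,-10.4,50],
  [26.5,-49.5,20,0,0,-10.4,50],
  [26.5,-49.5,20,0,0,-10.4,50],
  [26.5,-49.5,0,0,0,-10.4,50],
  [26.5,-49.5,0,0,0,-10.4,50],
  [26.5,-49.5,0,0,0,-10.4,50],
  [26.5,-49.5,-30,0,0,-10.4,50],
])

```text
clock: 1.15
position: [0.4353, 0.1878, 0.2829]
tool_rot: [2.492, 1.567, 0.67]
force: [1.1, 1.2, -0.2]
grip_width: 0.0499
```

Call:
play_rows([
  [26.5,-49.5,-40,0,0,-10.4,30],
  [26.5,-49.5,-40,0,0,-10.4,30],
  [26.5,-49.5,-40,0,0,-10.4,30],
  [26.5,-49.5,-40,0,0,-10.4,30],
  [0,0,0,0,0,0,30],
])

```text
clock: 1.78
position: [0.5295, 0.0055, 0.1342]
tool_rot: [0.085, 1.566, -2.465]
force: [-0.6, 0.1, -0.0]
grip_width: 0.03
```

```bash
cat > w.py <<'E'
from h import *
import sys
s=telemetry.observe();M=R.from_euler('xyz',s['tool_rot']).as_matrix()
print(s['clock'],np.round(s['position'],4),"tool y az",np.degrees(np.arctan2(M[1,1],M[0,1])),"x",np.round(M[:,0],3),s['grip_width'],np.round(s['force'],1),np.round(s['qpos'],2))
E
python3 - <<'E'
exec(open('w.py').read())
c=cam("wrist");im=save("wrist","w1")[...,::-1]
hsv=cv2.cvtColor(np.ascontiguousarray(im),cv2.COLOR_BGR2HSV);m=(((hsv[...,0]<15)|(hsv[...,0]>172))&(hsv[...,1]>130)&(hsv[...,2]>80)).astype(np.uint8)
k,l,st,ce=cv2.connectedComponentsWithStats(m);print(st)
i=1+np.argmax(st[1:,4]);pts=np.argwhere(l==i)[:,::-1].astype(float)
W=np.array([plane(c,p,.010)[:2] for p in pts]);mu=W.mean(0);_,_,V=np.linalg.svd(W-mu);pr=(W-mu)@V[0];lo,hi=np.percentile(pr,[.3,99.7])
print("ends",mu+lo*V[0],mu+hi*V[0],hi-lo,np.degrees(np.arctan2(V[0][1],V[0][0])))
cv2.imwrite("pics/w1b.png",im)
E
```

```text
1.775 [0.5295 0.0055 0.1342] tool y az -56.078710963623 x [-0.004 -0.003 -1.   ] 0.02996225437862211 [-0.6  0.1 -0. ] [-0.5   0.57  0.53  1.96 -0.41  0.73 -0.71]
[[     0      0    512    384 194132]
 [   455      0     57     61    906]
 [   460     23      1      1      1]
 [   483     29      1      1      1]
 [   490     38      1      1      1]
 [   492     40      1      1      1]
 [   494     43      1      1      1]
 [   501     52      3      3      3]
 [   253    139     32    111   1562]]
ends [0.57937181 0.01705777] [ 0.48632965 -0.04625263] 0.11253910732141202 -145.76673025599467
```

View pics/w1b.png

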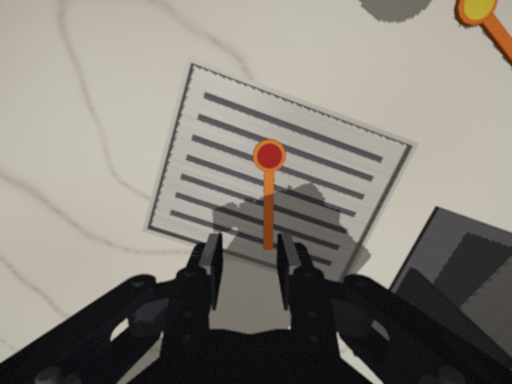

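The wrist view shows the used spoon (red bowl at 270,155, handle end at 268,248) lined up with the jaws. Its position agrees with the other views to within about 3 mm.

Call:
play_rows([
  [4,-9,-30,0,0,0,35],
  [4,-8,-30,0,0,0,35],
  [0,0,-30,0,0,0,35],
  [0,0,-20,0,0,0,35],
  [0,0,-12,0,0,0,35],
  [0,0,0,0,0,0,35],
], grip_force=30)

```text
clock: 2.58
position: [0.538, -0.0068, 0.0149]
tool_rot: [-1.807, 1.57, 1.936]
force: [-0.6, 1.3, 0.1]
grip_width: 0.0352
```

Call:
play_rows([
  [-1,-5,-4,0,0,0,35],
  [0,0,-4,0,0,0,30],
  [0,0,0,0,0,0,30],
  [0,0,0,0,0,0,5],
  [0,0,0,0,0,0,5],
  [0,0,0,0,0,0,5],
  [0,0,0,0,0,0,5],
], grip_force=30)

```text
clock: 3.45
position: [0.5371, -0.0125, 0.007]
tool_rot: [3.132, 1.571, 0.59]
force: [-0.6, 0.7, 5.8]
grip_width: 0.0084
```

Call:
play_rows([
  [0,0,20,0,0,0,5],
  [0,0,40,0,0,0,5],
  [0,0,40,0,0,0,5],
  [0,0,40,0,0,0,5],
])

```text
clock: 3.95
position: [0.5369, -0.0125, 0.148]
tool_rot: [-0.133, 1.571, -2.675]
force: [-0.1, 0.8, -0.3]
grip_width: 0.0086
```

Run:
```python
exec(open('w.py').read())
im=save("wrist","w2")
```

```text
3.95 [ 0.5369 -0.0125  0.148 ] tool y az -55.648381781790626 x [-0. -0. -1.] 0.008629616659359936 [-0.1  0.8 -0.3] [-0.47  0.56  0.54  1.93 -0.4   0.76 -0.67]
```

View pics/w2.png

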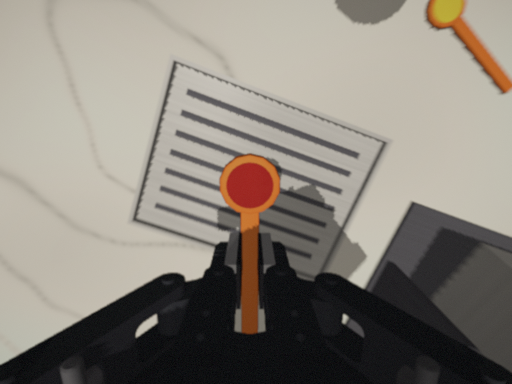

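The spoon is held firmly (red bowl at 250,185 in front of the shut jaws). Next I carry it to the bin.

Call:
play_rows([
  [0,0,40,0,0,0,5],
  [0,-20,40,0,0,0,5],
  [0,-40,30,0,0,0,5],
  [0,-50,10,0,0,0,5],
  [0,-50,0,0,0,0,5],
  [0,-50,0,0,0,0,5],
  [0,-50,0,0,0,0,5],
  [0,-44,0,0,0,0,5],
])

```text
clock: 5.0
position: [0.5367, -0.3183, 0.2666]
tool_rot: [-0.681, 1.571, 3.059]
force: [0.8, 0.7, -0.7]
grip_width: 0.0086
```

Call:
play_rows([
  [0,0,-40,0,0,0,5],
  [0,0,-40,0,0,0,5],
  [0,0,-25,0,0,0,5],
  [0,0,0,0,0,0,35],
  [0,0,0,0,0,0,40],
  [0,0,0,0,0,0,40],
  [0,0,0,0,0,0,40],
])

```text
clock: 5.88
position: [0.5373, -0.3166, 0.1626]
tool_rot: [2.263, 1.57, -0.279]
force: [0.5, -1.1, 0.0]
grip_width: 0.0402
```

Call:
play_rows([
  [0,0,50,0,0,0,40],
  [0,0,60,0,0,0,40],
  [0,0,30,0,0,0,40],
  [0,0,0,0,0,0,40],
])

```text
clock: 6.38
position: [0.5377, -0.3171, 0.3044]
tool_rot: [2.183, 1.567, -0.358]
force: [0.2, -0.3, -0.8]
grip_width: 0.0401
```

Run:
```python
exec(open('w.py').read())
im=save("wrist","w3")
```

```text
6.375 [ 0.5377 -0.3171  0.3044] tool y az -55.64076638195488 x [ 0.004 -0.001 -1.   ] 0.04012187865337169 [ 0.2 -0.3 -0.8] [ 0.02  0.53  0.65  1.54 -0.34  1.18 -0.24]
```

View pics/w3.png

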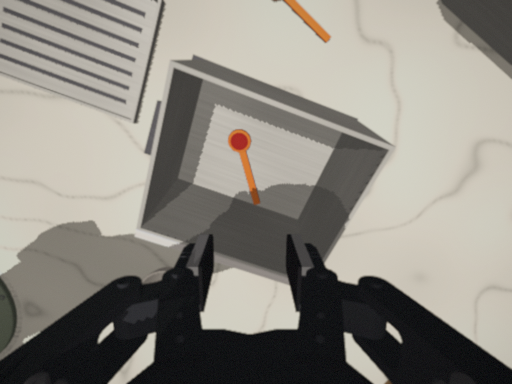

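The spoon lies on the bin floor (bowl at 240,141), let go. Next is a look pose above the disher.

Call:
play_rows([
  [1,49,10,0,0,10.2,85],
  [1,49,10,0,0,10.2,85],
  [1,49,10,0,0,10.2,85],
  [1,49,10,0,0,10.2,85],
  [1,49,10,0,0,10.2,85],
  [1,49,0,0,0,10.2,85],
  [1,49,0,0,0,10.2,85],
  [1,49,0,0,0,10.2,85],
], grip_force=100)

```text
clock: 7.42
position: [0.5445, 0.0772, 0.3509]
tool_rot: [-1.877, 1.569, -2.988]
force: [0.3, -0.1, 0.0]
grip_width: 0.0845
```

Call:
play_rows([
  [1,49,0,0,0,10.2,85],
  [1,49,0,0,0,10.2,85],
  [1,49,0,0,0,10.2,85],
  [1,49,0,0,0,10.2,85],
  [1,49,0,0,0,10.2,85],
  [1,49,0,0,0,10.2,85],
  [0,0,0,0,0,0,85],
])

```text
clock: 8.3
position: [0.5493, 0.3733, 0.3493]
tool_rot: [-3.096, 1.567, -3.138]
force: [0.7, -1.5, -0.1]
grip_width: 0.0848
```

Run:
```python
exec(open('w.py').read())
im=save("wrist","w4")
```

```text
8.3 [0.5493 0.3733 0.3493] tool y az 87.58982871412391 x [-0.003 -0.    -1.   ] 0.08484224634032143 [ 0.7 -1.5 -0.1] [-0.67  0.5  -0.02  1.32  0.01  1.32  0.84]
```

View pics/w4.png

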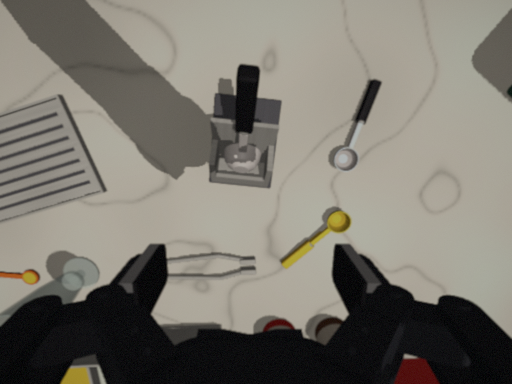

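The disher in the holder runs from its handle top at (247,67) to its bowl at (243,155). The smaller one (360,125) and the yellow one (315,240) stay clear to the right.

Run:
```python
from h import *
c=cam("wrist");im=cv2.imread("pics/w4.png")
g=im.max(2);m=np.zeros_like(g);m[55:133,225:262]=(g[55:133,225:262]<50)
for y in range(64,134,8):
    x=np.flatnonzero(m[y]);print(y,x.min() if len(x) else None,x.max() if len(x) else None)
top=plane(c,(247.5,67),.208);bot=plane(c,(244.5,132),.134)
print(top,bot);d=(top-bot);print("az",np.degrees(np.arctan2(d[1],d[0])),np.linalg.norm(d))
P=[plane(c,p,0.0) [:2] for p in((214,95),(281,100))]
print(P)
# rim of pocket front lip ends
Q=[plane(c,p,.05)[:2] for p in((210,182),(271,187))];print(Q,np.degrees(np.arctan2(*(Q[0]-Q[1])[::-1])))
```

```text
64 None None
72 238 258
80 237 257
88 237 256
96 225 255
104 225 255
112 225 254
120 235 259
128 235 252
[0.43626902 0.37407192 0.208     ] [0.49887417 0.36665315 0.134     ]
az 173.24191282953882 0.09721338879966489
[array([0.44493705, 0.31668038]), array([0.45789221, 0.42678278])]
[array([0.57972034, 0.30511996]), array([0.59262681, 0.40326707])] -97.4914847010623
```

Call:
play_rows([
  [-12,-3,-10,1.2,9.9,-1.5,85],
  [-12,-3,-20,1.2,9.9,-1.5,85],
  [-11,-2,-30,1.2,9.9,-1.4,85],
  [0,0,-33,0,0,0,85],
  [0,0,-30,0,0,0,85],
  [0,0,0,0,0,0,85],
], grip_force=110)

```text
clock: 9.1
position: [0.5154, 0.36, 0.2267]
tool_rot: [3.117, 1.046, 2.986]
force: [-0.5, -0.4, 0.9]
grip_width: 0.085
```

```bash
python3 w.py
```

```text
9.1 [0.5154 0.36   0.2267] tool y az 82.3102832100308 x [-0.495  0.077 -0.865] 0.08501998299065053 [-0.5 -0.4  0.9] [-0.49  0.79 -0.08  1.23 -0.28  1.53  0.94]
```

Call:
play_rows([
  [-13,3,-22,0,0,0,85],
  [-13,3,-22,0,0,0,85],
  [-13,3,-22,0,0,0,85],
  [-12,2,-22,0,0,0,85],
  [0,0,0,0,0,0,85],
])

```text
clock: 9.72
position: [0.4645, 0.3723, 0.1412]
tool_rot: [3.112, 1.048, 2.984]
force: [0.4, 1.0, 0.7]
grip_width: 0.0852
```

Run:
```python
exec(open('w.py').read())
a=save("wrist","w5");b=save("side","s5");c=save("scene","c5")
def cr(i,x,y,w,h,s): return cv2.resize(i[y:y+h,x:x+w],None,fx=s,fy=s,interpolation=cv2.INTER_CUBIC)
t=np.hstack([cr(b,200,185,120,100,3.3),cr(c,280,95,120,100,3.3)])
cv2.imwrite("pics/v5.png",t[...,::-1])
```

```text
9.725 [0.4645 0.3723 0.1412] tool y az 82.41536780602223 x [-0.493  0.078 -0.866] 0.085184204580487 [0.4 1.  0.7] [-0.53  0.81 -0.11  1.43 -0.29  1.31  0.96]
```

View pics/v5.png

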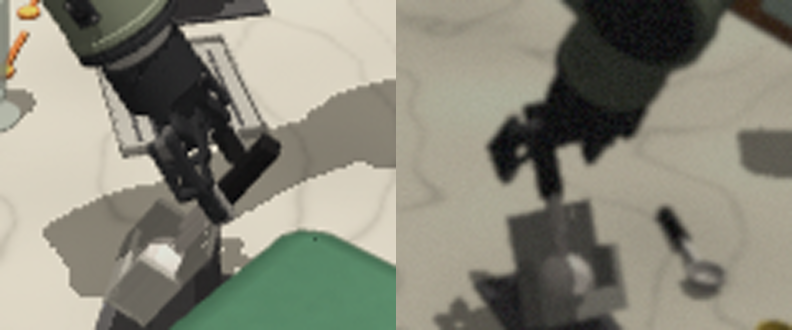

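The fingers straddle the middle of the handle (about 230,180 in the left crop), with nothing touching. Now I close.

Call:
play_rows([
  [0,0,0,0,0,0,15],
  [0,0,0,0,0,0,15],
  [0,0,0,0,0,0,15],
  [0,0,0,0,0,0,15],
  [0,0,0,0,0,0,15],
  [0,0,0,0,0,0,15],
], grip_force=110)

```text
clock: 10.62
position: [0.465, 0.3723, 0.1409]
tool_rot: [3.111, 1.049, 2.983]
force: [-0.4, -2.8, 4.7]
grip_width: 0.0207
```

Call:
play_rows([
  [-4,0.5,6,0,0,0,15],
  [-8.5,1,12.3,0,0,0,15],
  [-8.5,1,12.3,0,0,0,15],
  [-8.5,1,12.3,0,0,0,15],
  [-11.4,1.4,16.4,0,0,0,15],
  [-11.4,1.4,16.4,0,0,0,15],
  [-11.4,1.4,16.4,0,0,0,15],
  [0,0,15,0,0,0,15],
])

```text
clock: 11.62
position: [0.4003, 0.3805, 0.2494]
tool_rot: [3.11, 1.049, 2.983]
force: [0.8, 0.2, -1.6]
grip_width: 0.0202
```

Call:
play_rows([
  [0,0,30,0,0,0,15],
  [0,0,30,0,0,0,15],
  [5,-10,0,-1.1,-9.1,0,15],
  [5,-10,0,-1.1,-9.1,0,15],
  [5,-10,0,-1.1,-9.1,0,15],
  [5,-10,0,-1.1,-9.1,0,15],
  [5,-10,0,-1.1,-9.1,0,15],
  [5,-10,0,-1.1,-9.1,0,15],
])

```text
clock: 12.62
position: [0.4316, 0.3201, 0.3091]
tool_rot: [0.05, 1.127, -0.07]
force: [1.4, -0.6, -2.3]
grip_width: 0.0206
```

```bash
python3 w.py
```

```text
12.625 [0.4316 0.3201 0.3091] tool y az 83.42481539093826 x [ 0.428 -0.03  -0.903] 0.02055238044972597 [ 1.4 -0.6 -2.3] [-1.01  0.17  0.03  2.    0.53  0.81  0.13]
```

Call:
play_rows([
  [14,-27,0,0,0,-10.4,15],
  [14,-27,0,0,0,-10.4,15],
  [14,-27,0,0,0,-10.4,15],
  [14,-27,0,0,0,-10.4,15],
  [14,-27,-10,0,0,-10.4,15],
  [14,-27,-10,0,0,-10.4,15],
  [14,-27,-10,0,0,-10.4,15],
  [14,-27,-10,0,0,-10.4,15],
])

```text
clock: 13.62
position: [0.5438, 0.1038, 0.268]
tool_rot: [0.045, 1.132, -1.532]
force: [0.5, -1.0, -1.8]
grip_width: 0.0202
```

Call:
play_rows([
  [0,0,-20,0,0,0,15],
  [0,0,-20,0,0,0,15],
  [0,0,-20,0,0,0,15],
  [0,0,-20,0,0,0,15],
  [0,0,-15,0,0,0,15],
  [0,0,0,0,0,0,15],
  [0,0,0,0,0,0,15],
])

```text
clock: 14.5
position: [0.5437, 0.1042, 0.1736]
tool_rot: [0.046, 1.132, -1.525]
force: [-0.3, 0.2, -1.8]
grip_width: 0.0205
```

Run:
```python
exec(open('w.py').read())
a=save("wrist","w6");b=save("side","s6");c=save("scene","c6")
def cr(i,x,y,w,h,s): return cv2.resize(i[y:y+h,x:x+w],None,fx=s,fy=s,interpolation=cv2.INTER_CUBIC)
t=np.hstack([cr(b,190,120,130,130,3),cr(c,160,110,130,130,3)])
cv2.imwrite("pics/v6.png",t[...,::-1])
```

```text
14.5 [0.5437 0.1042 0.1736] tool y az 0.22303352385259403 x [ 0.019 -0.424 -0.905] 0.020510047144471626 [-0.3  0.2 -1.8] [-0.76  0.6   0.34  1.79  0.26  0.98 -0.63]
```

View pics/v6.png

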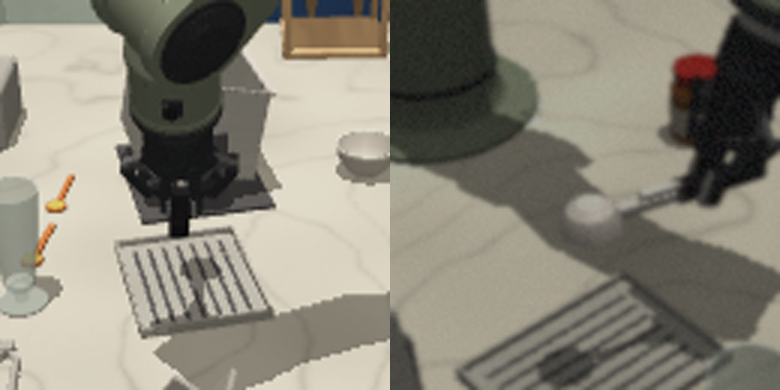

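The scene crop shows the bowl, round side up, at (593,215), with the shaft running to the jaws at (690,188). Its shadow falls on the tray. I'll compare these with the positions predicted for a level disher.

Run:
```python
exec(open('w.py').read())
c=cam("scene");T=M[:,0];G=s['position']-.018*T
zd=np.array([-T[0],-T[1],0]);zd/=np.linalg.norm(zd)
for a in(-15,-8,0,8,15):
    r=np.radians(a);z=zd*np.cos(r)+np.array([0,0,1])*np.sin(r);x=np.cross(M[:,1],z);x*=np.sign(x[2])
    O=G-.118*z-.010*x
    p=proj(c,[O+.012*x,O+z*.027,O+z*.085+x*.01,O-.029*z,O+.029*x])
    print(a,np.round(O,3),np.round(np.c_[390+3*(p[:,0]-160),3*(p[:,1]-110)],0).tolist())
im=cv2.imread("pics/c6.png")
cv2.imwrite("pics/v7.png",cv2.resize(im[155:205,205:275],None,fx=10,fy=10,interpolation=cv2.INTER_CUBIC))
tr=np.mean([[.504,-.138],[.445,.069],[.601,.114],[.656,-.097],[.652,-.105],[.477,-.131],[.435,.095],[.598,.124]],0);print("tray",tr)
cw=np.array([[192,65],[412,144],[148,229]])
```

```text
14.65 [0.5436 0.1043 0.1735] tool y az 0.23236690400222818 x [ 0.019 -0.424 -0.906] 0.02031724647715167 [-0.8 -0.7 -1.5] [-0.76  0.6   0.34  1.79  0.26  0.98 -0.63]
-15 [ 0.549 -0.005  0.211] [[594.0, 191.0], [618.0, 200.0], [674.0, 184.0], [563.0, 206.0], [597.0, 175.0]]
-8 [ 0.549 -0.006  0.196] [[592.0, 205.0], [617.0, 210.0], [673.0, 188.0], [562.0, 223.0], [593.0, 189.0]]
0 [ 0.549 -0.006  0.18 ] [[591.0, 220.0], [618.0, 221.0], [673.0, 192.0], [563.0, 241.0], [590.0, 205.0]]
8 [ 0.549 -0.003  0.163] [[593.0, 234.0], [621.0, 230.0], [673.0, 196.0], [568.0, 257.0], [589.0, 220.0]]
15 [0.549 0.001 0.15 ] [[596.0, 244.0], [625.0, 238.0], [674.0, 199.0], [574.0, 269.0], [591.0, 232.0]]
tray [ 0.546    -0.008625]
```

View pics/v7.png

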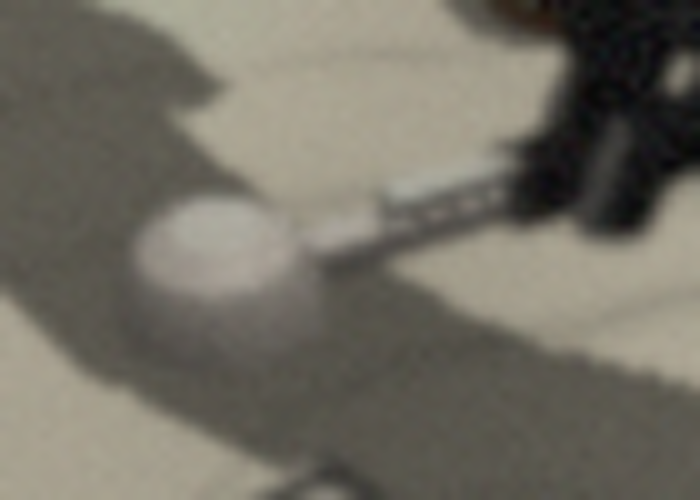

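The bowl's outline matches a level disher to within about 2°: the dome top is at (215,197) against 211 predicted. The mouth centre is about (0.549, -0.006, 0.18), 4 mm from the tray centre. I'm handing in.

Run:
```python
exec(open('w.py').read())
print(np.abs(s['qd']).max());print(workorder.job_done())
```

```text
14.65 [0.5436 0.1043 0.1735] tool y az 0.23236690400222818 x [ 0.019 -0.424 -0.906] 0.02031724647715167 [-0.8 -0.7 -1.5] [-0.76  0.6   0.34  1.79  0.26  0.98 -0.63]
0.0034200606431221267
the job is handed in; nothing more can be done
None
```

I dropped the used spoon into the tilting bin, and a wrist picture showed it lying on the bin floor. I then drew the larger disher out of its holder, turned it mouth down, and handed the job in at 14.65 s with the gripper still holding it over the tray.

- **Grip and stillness:** The jaws stood 20 mm apart on the handle. The tool felt about 1.5–1.8 N of weight, and joint speeds were below 0.004 rad/s.
- **Disher pose:** The mouth centre is about 0.18 m above the counter and about 4 mm from the estimated tray centre. The two camera views disagreed on that centre by about 1 cm, which is well inside the allowance. Compared with the scene image, the handle is within about 2° of level, but that is a rough estimate from one blurred view.
- **Not rechecked:** I took no picture of the spoon in the bin after turning to the disher, and I did not measure again the things that had to stay put. The arm kept clear of them, and the forces I read between moves showed no contact with them.

No check failed. Some long moves stopped up to about 2 cm short, and I corrected them before each grasp.

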